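# Lock away the garden chemicals behind a child-safety catch

## Task

Open the green cabinet: pull its door ajar, then reach into the gap from above and press the orange safety catch down while drawing the door past it. Stand every amber glass jar from the bench upright in the rack on the inside of the door, holding the glass gently (a light grip, well under 50 N), then shut the door fully so that the catch latches again. Leave the pot, the screwdriver and the blue roll where they are.

Things in the scene. Friction and masses are not known exactly. Their poses are not given: they have to be found in the camera images.
- door (a joint): Angle (rad) of the green cabinet door: 0 shut, stop at 1.9. The hinge is upright at its left edge seen from the robot; the free right edge swings towards the robot, then to the robot's left. Hinge friction about 0.15 N m: it stays where left. Catch not pressed, it opens only to about 0.21, where the hook meets a strike under the roof.
- catch (a joint): How far (m) the orange safety catch is pressed down: 0 up, stop at 0.014. Sprung: 2.5 N to start, 7 N at the stop. The hook clears its strike when pressed 0.010 or more; keep it pressed until the door is past 0.35 rad. Pushed shut (about 10 N at the free edge), the door latches by itself.
- cabinet: Green steel cabinet fixed to the bench, 270 mm wide (y), 220 mm deep (x), 219 mm high; origin on the bench under the middle of its front face, which looks to its -x, towards the robot. Roofed: nothing goes in from above.
- door_hinge (a point): On the hinge axis, at the door's inner face and top edge (219 mm above the bench); turns with the door. Axes: x out of the inner face (into the cabinet when shut), y along the door from free edge to hinge, z up. The door is 260 mm wide (towards -y), 204 mm high, 16 mm thick (x -16 to 0 mm), its top level with the roof's.
- door_pull (a point): Centre of the wooden pull, a block 14 mm thick along the door (its y), 34 mm high, standing out 45 mm from the outer face near the free edge, 215 mm from the hinge, centre 195 mm above the bench. Pinch it from above across its 14 mm. Axes as door_hinge.
- catch_pad (a point): Top of the orange catch arm, 20 mm behind the door's inner face, 215 mm from the hinge, 27 mm below the door's top edge. The arm is 24 mm wide, reaches 64 mm back; its upturned hook starts 58 mm back. With the door held by the catch, a 45 mm gap here is open from above: closed fingers can press the arm and push the door's inner face outwards. Axes as door_hinge.
- rack (a point): Centre of the floor of the aluminium rack inside the door, 145 mm above the bench, 57 mm from the inner face, 110 mm from the hinge. Inside 114 mm across (x, door face to lip), 154 mm along the door (y); lip and ends 24 mm high. Swings out with the door, loaded from above; holds four jars, two by two. Axes as door_hinge.
- pot: Terracotta flower pot, 100 mm across, 90 mm high, open, bystander; origin under its centre.
- driver: Screwdriver lying on the bench, 180 mm long, bystander; origin under it, handle to its -x.
- tape: Blue roll, 90 mm across, 50 mm high, bystander; origin under its centre.
- jar0_mid (a point): Centre, half-way up, of an upright squat amber glass jar with a white cap: 52 mm across, 46 mm high, the 14 mm cap as wide as the glass, about 0.15 kg; z along its axis. May be absent.
- jar1_mid (a point): Centre, half-way up, of an upright squat amber glass jar with a white cap: 52 mm across, 46 mm high, the 14 mm cap as wide as the glass, about 0.15 kg; z along its axis. May be absent.
- jar2_mid (a point): Centre, half-way up, of an upright squat amber glass jar with a white cap: 52 mm across, 46 mm high, the 14 mm cap as wide as the glass, about 0.15 kg; z along its axis. May be absent.
- jar3_mid (a point): Centre, half-way up, of an upright squat amber glass jar with a white cap: 52 mm across, 46 mm high, the 14 mm cap as wide as the glass, about 0.15 kg; z along its axis. May be absent.
Mind the look-alikes: they are no part of the job. Leave any pink look-alike of the part that bears jar1_mid alone. What is shaped like the part that bears jar3_mid but turquoise is not meant.

How it is judged:
By the outcome, as a careful person would: the job done as asked, in the order asked, and still so for the second after the job is handed in, with the robot touching nothing.
Of jar0, jar1, jar2, jar3 only 2 to 4 are there at a start; the rules pass over those that are not, and their reading is None.
At some moment in a run one of jar0, jar1, jar2, jar3 may be knocked a few centimetres aside while the robot is not near it.
It also fails if it takes over 210 s, if anything falls off the work surface, if the arm or the gripper's body presses on something with over 40 N, if the wrist force passes 120 N, or if a joint passes its speed limit or range.

## Robot

A 7-joint arm with a two-finger parallel gripper is mounted at the origin on the work surface. World frame = base frame: x ahead of the robot, y to its left, z up, the work surface at z = 0. Lengths are in m, angles in rad, forces in N, time in s.
With the tool pointing down it reaches from about 0.35 to 0.9 m from the base axis. Payload 19.9 kg.
Tool frame: the origin (TCP) lies between the finger pads; the fingertips stand 19 mm ahead of it and the grasp point (between the pads) is the TCP; z points along the fingers, y is the line along which they close (so a half turn about z gives the same grasp; the last joint's range is limited). The gripper opens to 94 mm and grips with 3 to 60 N. Pads are 16 mm wide; open, the fingers measure 119 mm over their backs; the gripper's body (75 mm by 177 mm) begins 78 mm behind the grasp point.
Start: joints at [-1.26, 0.417, -0.01, 1.614, 0.005, 1.111, -0.053], TCP at [0.216, 0.586, 0.224] pointing down, gripper open.
Joint ranges: [-2.81, 2.81], [-0.39, 2.02], [-1.27, 1.25], [0.06, 2.57], [-1.19, 4.33], [0.19, 2], [-2.82, 2.82]. Speed limits (rad/s): [1.89, 1.89, 2.39, 2.39, 3.01, 3.01, 3.01].

## Interface

Orientations are given as a 3x3 rotation matrix whose columns are the frame's x, y, z axes.
In Python, from rig import robot gives the robot as it stands. Calls block until the motion is done:
- robot.move_ptp(position, orientation): joint-space move of the TCP to a pose.
- robot.move_linear(position, velocity=0.15, frame=None, threshold=None): straight line of the TCP; frame=None keeps the orientation; velocity is the mean speed in m/s. With threshold (N) it stops when the force on the tool has changed by that much, and returns True; else False.
- robot.goto_joints(angles): joint-space move.
- robot.gripper_to(opening): finger opening in m; the grip force is fixed at half the most; returns when the fingers have stopped.
- robot.pause(seconds).
- robot.ik(position, orientation): joint angles nearest the present ones, or None.
- robot.get_state(): the state.
- robot.grab_frame(name): name is "side" or "top" or "wrist"; returns the picture (400x640x3 uint8, red, green, blue); there is no depth.
- robot.camera_info(name): a dict with "fx", "fy", "cx", "cy" (pixels), "rvec" (rotation vector, rad) and "tvec" (3), from world to camera coordinates, as OpenCV has them. Camera axes: x right, y down, z forward; pixel columns grow to the right and rows downward; lengths in m; the calibration is good to about 2 mm. A picture is of the moment at which its call begins: read the wrist's pose just before it. camera_info takes no time and is no camera call; for the wrist camera it gives the pose at the moment of the call.
A pose or a line that the arm cannot do raises robot.PlanningError and nothing moves.
- robot.sign_off(): hands the job in; it is judged then, once.
The state is a dict: "time": time; "qpos": joint angles; "joint_vel": joint speeds; "effort": joint torques, N m; "ee_pos": TCP position; "tool_rot": TCP orientation; "force": force on the tool from outside, world axes, zero at the start; "moment": the same for the moment, N m; "opening": finger opening in m; "grasp_force": force on a finger pad.
Only numpy, scipy, OpenCV 4.12 (cv2) and the standard library are available. Lean on these libraries where they do the work, as an engineer would, in place of code of your own. Each camera call takes 0.05 s, during which the arm holds its last target. There are 200 camera calls.

## Working session

There is one attempt and no reset: what is moved stays moved. The work goes in short steps, each a Python script; the robot and the scene stay as the last script left them, time stands still between calls to the robot, and variables do not carry over. Pictures are saved under pics/ and viewed, at most 14 in all, crops included, and the job is handed in when it is done.

```bash
ls; mkdir -p pics
cat > h.py <<'E'
import numpy as np, cv2
from rig import robot
def save(n,f):
    im=robot.grab_frame(n); cv2.imwrite('pics/'+f,im[:,:,::-1]); return im
def cam(n):
    c=robot.camera_info(n); K=np.array([[c['fx'],0,c['cx']],[0,c['fy'],c['cy']],[0,0,1]]);R=cv2.Rodrigues(np.array(c['rvec'],float))[0]
    return K,R,np.array(c['tvec'],float)
def ray(n,u,v,z,c=None):
    K,R,t=c or cam(n); d=R.T@np.linalg.inv(K)@[u,v,1]; o=-R.T@t
    return o+d*(z-o[2])/d[2]
def proj(n,P,c=None):
    K,R,t=c or cam(n); p=K@(R@np.asarray(P,float)+t); return p[:2]/p[2]
def down(a):  # tool down, closing axis y at angle a in the world xy
    y=np.array([np.cos(a),np.sin(a),0]); z=np.array([0,0,-1.]); return np.column_stack([np.cross(y,z),y,z])
E
python3 - <<'E'
from h import *
save('top','top0.png');save('side','side0.png')
for n in('top','side'):
    K,R,t=cam(n);print(n,-R.T@t,R[2],K[0,0])
s=robot.get_state();print(s['tool_rot'],s['ee_pos'],s['time'])
E
```

```text
pics
top [ 0.4136954  -0.00989431  1.47115666] [ 0.13676588  0.00993517 -0.99055358] 458.98507032084893
side [0.22104175 0.8998653  1.10439334] [ 0.26761447 -0.65594313 -0.70577695] 425.25602811017654
[[-9.38410616e-01  3.45521964e-01 -2.96305998e-04]
 [ 3.45522085e-01  9.38410092e-01 -9.93998901e-04]
 [-6.53919137e-05 -1.03515939e-03 -9.99999462e-01]] [0.21584414 0.5862387  0.22393861] 0.1
```

View pics/top0.png

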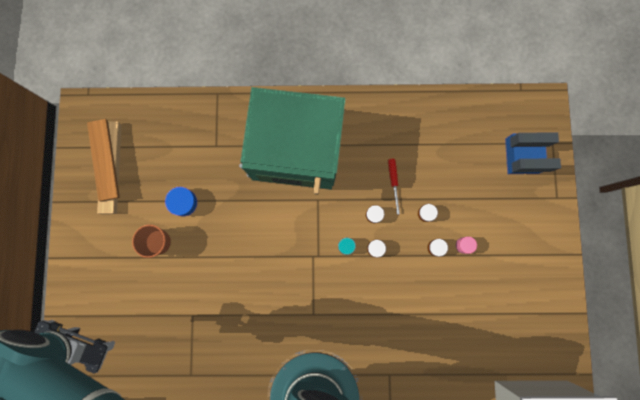

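View pics/side0.png

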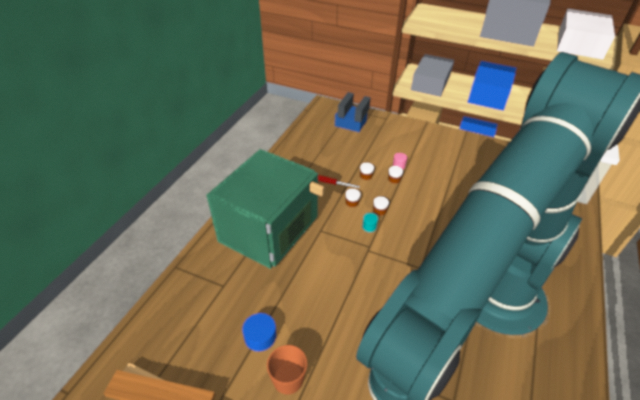

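Top view: candidates are white caps at (375,214), (429,213), (377,248), (439,247), with the look-alikes turquoise at (347,246) and pink at (468,245). I choose the four white ones. The cabinet roof is around (295,135) and the pull at (317,184). Next, one close crop to check.

Run:
```python
from h import *
a=cv2.imread('pics/top0.png');b=cv2.imread('pics/side0.png')
A=cv2.resize(a[80:270,230:490],None,fx=3,fy=3,interpolation=cv2.INTER_CUBIC)
cv2.imwrite('pics/c0.png',A)
hsv=cv2.cvtColor(a,cv2.COLOR_BGR2HSV)
m=cv2.inRange(hsv,(0,0,190),(179,45,255));m[:, :330]=0;m[:195]=0;m[270:]=0;m[:,490:]=0
n,l,s,c=cv2.connectedComponentsWithStats(m)
for i in range(1,n):
    if s[i,4]>40: print(c[i],s[i],ray('top',*c[i],.046))
for u,v in[(251,88),(344,97),(333,187),(243,166)]:print(ray('top',u,v,.219))
print(ray('top',317,184,.212))
```

```text
[428.19111111 211.92      ] [420 204  17  17 225] [ 0.56278647 -0.35788303  0.046     ]
[374.93243243 213.43693694] [367 206  17  16 222] [ 0.55930045 -0.19223632  0.046     ]
[438.37280702 247.05263158] [430 239  18  17 228] [ 0.45382762 -0.38468597  0.046     ]
[376.53333333 248.01777778] [369 240  16  17 225] [ 0.45216015 -0.19445795  0.046     ]
[0.90371918 0.17378684 0.219     ]
[ 0.87421848 -0.09084051  0.219     ]
[ 0.61584267 -0.05632766  0.219     ]
[0.67713543 0.19346265 0.219     ]
[ 0.62578617 -0.0122277   0.212     ]
```

View pics/c0.png

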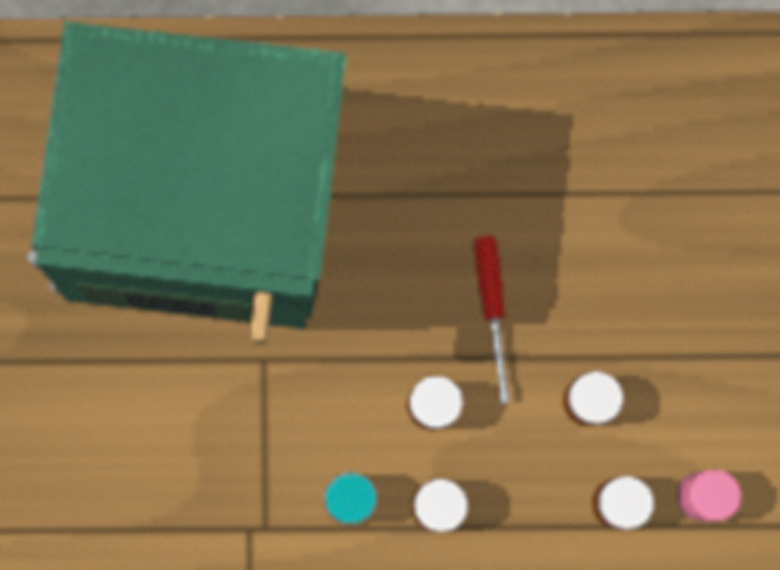

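```bash
cat >> h.py <<'E'
import json,os
def load(): return json.load(open('cab.json'))
def rot(a): return np.array([[np.cos(a),-np.sin(a)],[np.sin(a),np.cos(a)]])
def door(p,th,z,h=None):
    """point p=(x,y) in hinge frame at door angle th -> world"""
    hx,hy,a=h or load(); q=rot(a-th)@np.asarray(p,float); return np.array([hx+q[0],hy+q[1],z])
def jars():
    a=cv2.cvtColor(robot.grab_frame('top'),cv2.COLOR_RGB2HSV)
    m=cv2.inRange(a,(0,0,185),(179,50,255)); n,l,s,c=cv2.connectedComponentsWithStats(m)
    P=[ray('top',*c[i],.046)[:2] for i in range(1,n) if 150<s[i,4]<330 and abs(s[i,2]-s[i,3])<4]
    return [p for p in P if .3<p[0]<.75 and -.6<p[1]<.4]
E
python3 - <<'E'
from h import *
from scipy.optimize import least_squares
f=lambda u,v:np.array([230+u/3,80+v/3])
# hinge frame pts: cabinet corners assume hinge at y=+.130 from middle
P=[((.220,.005),.219,f(66,24)),((.220,-.265),.219,f(345,56)),((0,-.265),.219,f(318,278)),((0,.005),.219,f(40,247)),((-.061,-.215),.212,f(260,340))]
c=cam('top')
r=least_squares(lambda h:np.concatenate([proj('top',door(p,0,z,list(h)),c)-px for p,z,px in P]),[.68,.19,-.1])
print(r.x,r.fun.reshape(-1,2).round(1)); json.dump(list(r.x),open('cab.json','w'))
h=list(r.x);a=h[2]
g=door((-.0385,-.215),0,.32,h);print(g)
for k in(0,np.pi):
    R=down(a+np.pi/2+k)
    print(robot.ik(g,R))
R=min([down(a+np.pi/2+k) for k in(0,np.pi)],key=lambda R:abs((robot.ik(g,R) or [9]*7)[6]) if robot.ik(g,R) is not None else 9)
robot.move_ptp(g,R); 
c=cam('wrist'); im=save('wrist','w0.png')
print(proj('wrist',door((-.061,-.215),0,.212,h),c),proj('wrist',door((-.016,-.215),0,.212,h),c),proj('wrist',door((0,-.26),0,.219,h),c),proj('wrist',door((-.016,-.26),0,.219,h),c))
print(robot.get_state()['time'],robot.get_state()['qpos'],robot.get_state()['force'])
E
```

```text
[ 0.6861494   0.19395363 -0.12303747] [[-0.3 -0.5]
 [ 0.8 -0.9]
 [ 1.4  0.8]
 [-2.2  0.3]
 [ 0.3  0.1]]
[ 0.62155408 -0.01469607  0.32      ]
[-0.42274218  0.37591779  0.53695478  1.51624788 -0.1959678   1.30334174
  1.58313325]
[-0.63729316  0.44796676  0.86322183  1.52311389 -0.3457641   1.33023029
 -1.43392591]Traceback (most recent call last):
  File "<stdin>", line 14, in <module>
  File "<stdin>", line 14, in <lambda>
ValueError: The truth value of an array with more than one element is ambiguous. Use a.any() or a.all()
```

Run:
```python
from h import *
h=load();a=h[2]
g=door((-.0385,-.215),0,.32,h);R=down(a+np.pi/2)
robot.move_ptp([.45,.15,.4],R)
robot.move_ptp(g,R)
c=cam('wrist'); im=save('wrist','w0.png')
for p,z in[((-.061,-.215),.212),((-.016,-.215),.212),((0,-.26),.219),((-.016,-.26),.219),((0,-.1),.219)]:print(proj('wrist',door(p,0,z,h),c).round(0))
s=robot.get_state();print(s['time'],s['qpos'],s['force'],s['ee_pos'])
```

```text
[316. 177.]
[316. 227.]
[265. 246.]
[265. 229.]
[445. 247.]
3.0333 [-0.41609094  0.37268326  0.52373802  1.51613297 -0.19107645  1.30313369
  1.57817415] [ 0.62901227 -0.03551108  0.63025385] [ 0.62135913 -0.01291099  0.32065586]
```

View pics/w0.png

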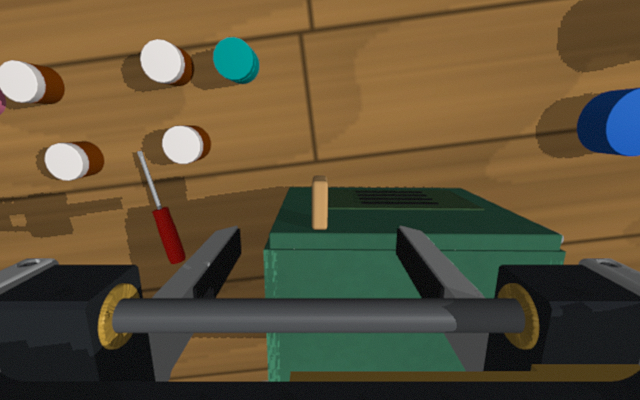

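The wrist view shows the pull at (320,177)–(320,228), about 4 px to the hinge side of my prediction, and the seam at row 249, 2–3 px further in. I shift the cabinet fit by 3 mm and 2 mm, then pinch the pull.

Run:
```python
from h import *
h=load();a=h[2]
d=rot(a)@[.002,.003]; h=[h[0]+d[0],h[1]+d[1],a]; json.dump(h,open('cab.json','w'))
R=down(a+np.pi/2)
p=(-.042,-.215)
robot.gripper_to(.06)
robot.move_linear(door(p,0,.24,h))
print(robot.move_linear(door(p,0,.205,h),velocity=.05,threshold=8))
robot.gripper_to(0.0)
s=robot.get_state();print(s['opening'],s['grasp_force'],s['force'],s['ee_pos'])
for th in np.arange(.04,.2,.03):
    robot.move_linear(door(p,th,.205,h),velocity=.08,frame=down(a-th+np.pi/2))
    s=robot.get_state();print(round(th,2),s['force'].round(1))
    if np.linalg.norm(s['force'])>40: break
save('wrist','w1.png');print(s['time'],s['opening'],s['ee_pos'])
```

```text
False
0.013996716392071567 30.010247826576233 [-0.25285261 -2.45523409  0.61778639] [ 0.62042049 -0.01181751  0.20500789]
0.04 [-1.2 -2.7 -0.8]
0.07 [-0.9 -2.7 -0.1]
0.1 [-1.8 -3.9 -0.9]
0.13 [-1.1 -3.8 -0.8]
0.16 [-2.1 -3.3  0. ]
0.19 [-0.9 -3.4 -0.5]
7.55 0.01362995642252186 [0.58236196 0.00509396 0.20499741]
```

View pics/w1.png

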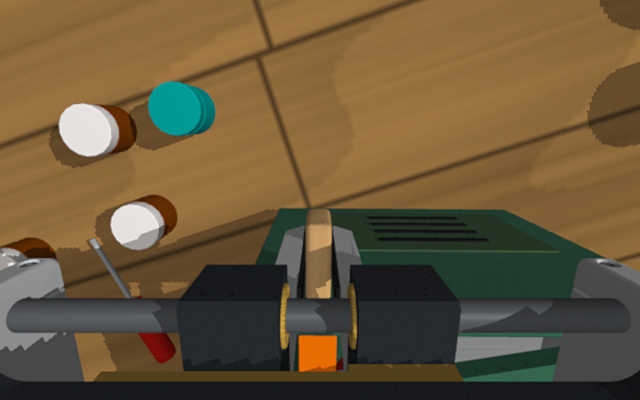

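The pull is held, the door is at about 0.19 rad, and the orange arm shows in the gap at (318,350), in line with the fingers. Next: press the catch and sweep the door open.

Run:
```python
from h import *
h=load();a=h[2]; th=.19
up=robot.get_state()['ee_pos'].copy()
robot.gripper_to(.04); up[2]=.28; robot.move_linear(up)
robot.gripper_to(0)
q=(.019,-.215)
robot.move_linear(door(q,th,.27,h))
print(robot.move_linear(door(q,th,.225,h),velocity=.06,threshold=8))
s=robot.get_state();f0=s['force']
hit=robot.move_linear(door(q,th,.200,h),velocity=.03,threshold=2)
s=robot.get_state();print(hit,s['ee_pos'],s['force']-f0,s['opening'])
z=.192-.0125+.019   # tip 12.5 mm below pad
robot.move_linear(door(q,th,z,h),velocity=.03,threshold=15)
s=robot.get_state();print(s['ee_pos'],s['force']-f0,s['time'])
save('wrist','w2.png')
```

```text
False
True [ 0.64009081 -0.0136268   0.20811801] [0.72922524 1.0141842  3.90510972] 0.0006555339459749635
[ 0.64055538 -0.01372069  0.19848769] [ 0.31997397 -0.89488725  7.74132087] 12.125
```

View pics/w2.png

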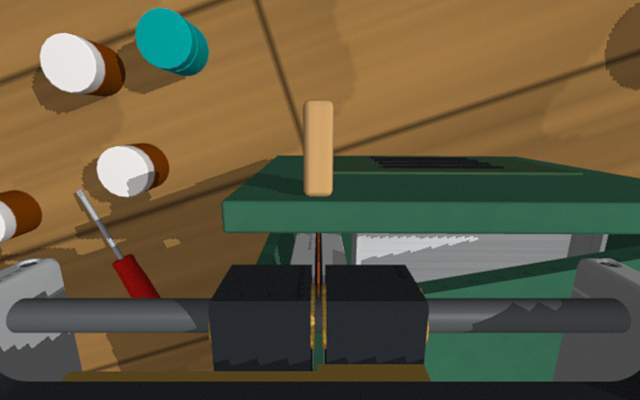

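Run:
```python
from h import *
h=load();a=h[2]; q=(.010,-.215)
z=.192-.0125+.019
T=list(np.arange(.21,.52,.04))+[.52]
for th in T:
    robot.move_linear(door(q,th,z,h),velocity=.08,frame=down(a-th+np.pi/2),threshold=None)
    f=robot.get_state()['force'];print(round(th,2),f.round(1))
    if np.linalg.norm(f)>40: print('stop');break
else:
    z=.215
    robot.move_linear(door(q,th,z,h),velocity=.08)
    for th in np.arange(.6,1.61,.1):
        try: robot.move_linear(door(q,th,z,h),velocity=.15,frame=down(a-th+np.pi/2))
        except robot.PlanningError as e: print(e);break
        f=robot.get_state()['force'];print(round(th,2),f.round(1))
        if np.linalg.norm(f)>40: print('stop');break
print(robot.get_state()['time'],robot.get_state()['qpos'])
save('top','t1.png')
```

```text
0.21 [-1.3 -1.7  7.3]
0.25 [-0.9 -0.8  6.5]
0.29 [-1.  -0.9  6. ]
0.33 [-0.4 -0.4  5.6]
0.37 [-1.6 -0.7  7.2]
0.41 [-1.  -0.7  6.1]
0.45 [-1.1 -1.   6.1]
0.49 [-0.1 -0.6  6.5]
0.52 [-0.9  0.2  6.1]
0.6 [-0.2 -1.   0.3]
0.7 [-0.3 -0.6 -0. ]
0.8 [-0.3 -0.7  0.5]
0.9 [-0.   0.3  0.4]
1.0 [ 0.1 -0.1  0.5]
1.1 [-0.8  0.5 -0.6]
1.2 [ 0.1 -0.3 -0.4]
1.3 [ 0.4  0.  -0.1]
1.4 [ 0.2 -0.1 -0. ]
1.5 [-0.2 -0.2 -0.2]
1.6 [ 0.2 -0.6 -0.2]
18.0917 [-1.12960358  0.30935036  0.76981874  1.89740643 -0.24874236  1.03265242
 -0.40306345]
```

View pics/t1.png

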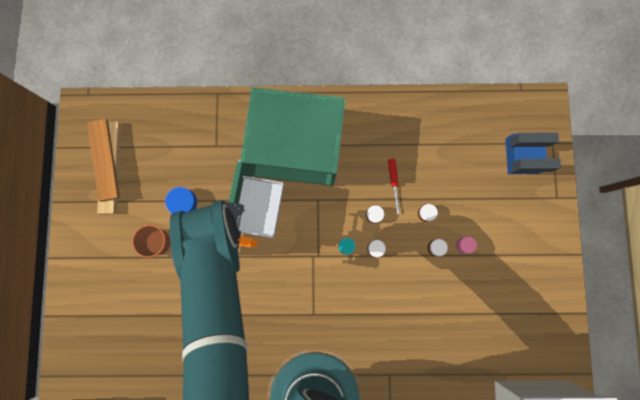

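The door is open at about 1.6 rad, with the rack around (262,207), the catch at (247,242), and the jars unmoved. I raise the arm, move away, and measure the rack.

Run:
```python
from h import *
h=load()
p=robot.get_state()['ee_pos'].copy();p[2]=.33;robot.move_linear(p)
J0=[.40,-.05,.36]
robot.move_ptp(J0,down(0.0 if 0 else 0))
print(robot.get_state()['qpos'])
save('top','t2.png')
for th in (1.5,1.55,1.6,1.65):
    print(th,[proj('top',door(p,th,.169,h)).round(1).tolist() for p in((0,-.033),(0,-.187),(.114,-.033),(.114,-.187))], proj('top',door((0,-.26),th,.219,h)).round(1))
print(jars())
a=cv2.imread('pics/t2.png');cv2.imwrite('pics/c2.png',cv2.resize(a[145:275,210:310],None,fx=4.5,fy=4.5,interpolation=cv2.INTER_CUBIC))
```

```text
[-1.10567428 -0.29182008  0.94971598  1.94496552  0.2415834   1.37546214
 -0.22324495]
1.5 [[243.9, 176.9], [240.4, 230.2], [283.3, 178.6], [280.4, 232.0]] [235.5 255.9]
1.55 [[243.4, 176.9], [237.1, 230.0], [282.6, 180.5], [277.0, 233.8]] [230.8 255.5]
1.6 [[242.8, 176.8], [233.9, 229.6], [281.8, 182.4], [273.4, 235.4]] [226. 255.]
1.65 [[242.2, 176.7], [230.6, 229.0], [280.9, 184.2], [269.8, 236.8]] [221.3 254.1]
[array([ 0.55954082, -0.19243896]), array([ 0.5626806 , -0.35839611]), array([ 0.45396105, -0.38497236]), array([ 0.45398802, -0.19853286])]
```

View pics/c2.png

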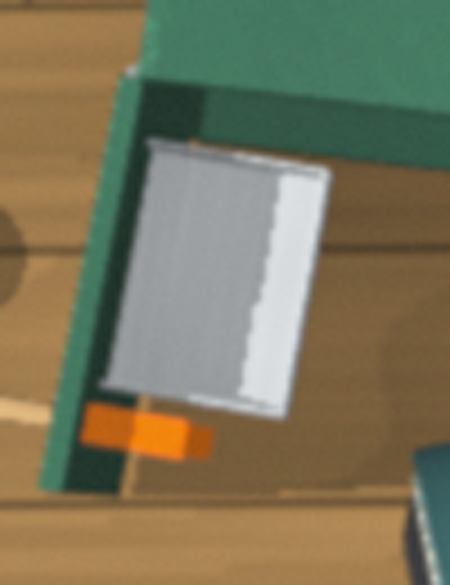

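The rack corners match door angle 1.60 within about 1 px. Next I load the jars, re-detecting each with the top camera and centring it with a cross squeeze before gripping.

```bash
cat > place.py <<'E'
from h import *
TH=1.6; G=.046
SL=[(.057-.028,-.110+.037),(.057-.028,-.110-.037),(.057+.028,-.110+.037),(.057+.028,-.110-.037)]
def one(j,slot):
    h=load(); A=h[2]-TH+np.pi/2
    robot.gripper_to(.072)
    robot.move_ptp([j[0],j[1],.20],down(A+np.pi/2))
    if robot.move_linear([j[0],j[1],G],threshold=8): print('hit');return
    robot.gripper_to(.048); robot.gripper_to(.072)
    robot.move_linear([j[0],j[1],.11],velocity=.2)
    robot.move_linear([j[0],j[1],.111],velocity=.08,frame=down(A))
    if robot.move_linear([j[0],j[1],G],threshold=8): print('hit2');return
    robot.gripper_to(.03)
    s=robot.get_state();print('held',s['opening'],s['grasp_force'],s['time'])
    if s['opening']<.045: print('missed');return
    robot.move_linear([j[0],j[1],.33],velocity=.25)
    g=door(SL[slot],TH,.33,h)
    robot.move_ptp(g,down(A))
    g[2]=.145+G+.008; robot.move_linear(g,velocity=.15,threshold=12)
    g[2]=.145+G-.004; hit=robot.move_linear(g,velocity=.03,threshold=4)
    s=robot.get_state();print('down',hit,s['ee_pos'],s['opening'],s['time'])
    robot.gripper_to(.062)
    g=s['ee_pos'].copy();g[2]=.33; robot.move_linear(g,velocity=.2)
E
python3 - <<'E'
from place import *
J=jars();print(J);print(robot.get_state()['time'])
one(min(J,key=lambda p:np.hypot(p[0]-.56,p[1]+.19)),0)
print(jars());save('wrist','w3.png')
E
```

```text
[array([ 0.55954082, -0.19243896]), array([ 0.5626806 , -0.35839611]), array([ 0.45396105, -0.38497236]), array([ 0.45398802, -0.19853286])]
20.2917
held 0.05176250479528066 30.002316534519196 29.225
down True [0.6122908  0.17918528 0.1909062 ] 0.05127044984229042 33.275
[array([ 0.56145658, -0.35844088]), array([ 0.45388338, -0.38505328]), array([ 0.4521885 , -0.19446742])]
```

View pics/w3.png

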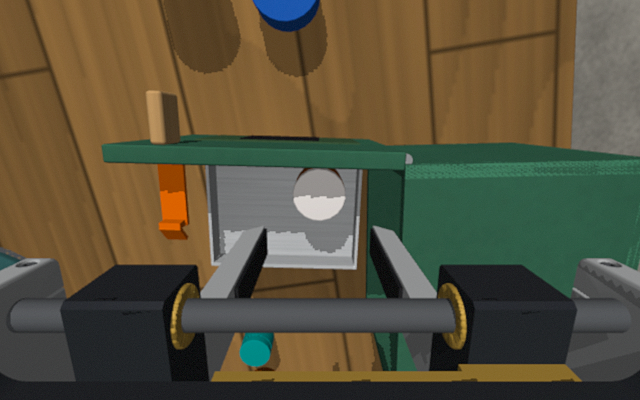

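The jar stands upright in the rack's hinge-side door corner at (319,192), with the rack otherwise clear. I continue with the rest.

Run:
```python
from place import *
for k in (1,2,3):
    J=[p for p in jars() if p[1]<-.05];print(k,J)
    if not J: break
    one(max(J,key=lambda p:p[1]),k)
print(jars());save('wrist','w4.png');save('top','t4.png')
```

```text
1 [array([ 0.56145658, -0.35844088]), array([ 0.45388338, -0.38505328]), array([ 0.4521885 , -0.19446742])]
held 0.051435575121533995 30.002793967723846 42.5
down True [0.53914435 0.19045356 0.1908592 ] 0.05182669310319896 46.6167
2 [array([ 0.56219359, -0.35894464]), array([ 0.45388338, -0.38505328])]
held 0.05175636413147334 30.00224858522415 55.95
down True [0.60384727 0.12378031 0.19093019] 0.05151085978798279 60.3667
3 [array([ 0.45388338, -0.38505328])]
held 0.05166769377761258 30.002086758613586 69.7167
down True [0.53021955 0.13489278 0.20290013] 0.05132159005122215 73.9417
[]
```

View pics/w4.png

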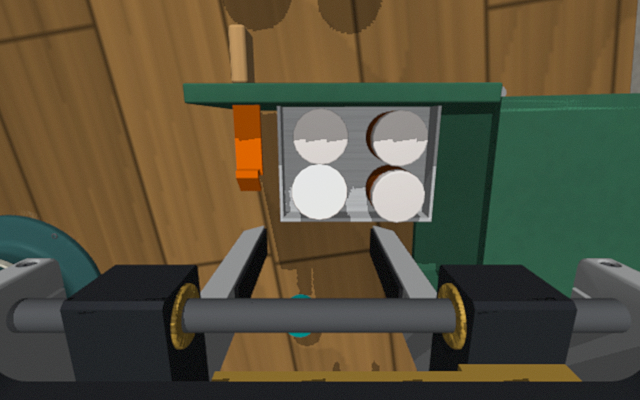

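View pics/t4.png

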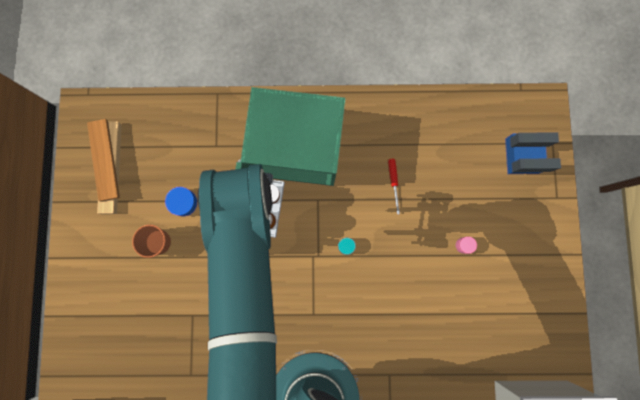

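Four caps are in the rack, but the last one (319,191) met something 12 mm early, so I look closer.

Run:
```python
from place import *
h=load()
a=cv2.imread('pics/w4.png');cv2.imwrite('pics/c4.png',cv2.resize(a[75:235,220:450],None,fx=3.3,fy=3.3,interpolation=cv2.INTER_CUBIC))
c=cam('wrist')
for s in SL: print(s,proj('wrist',door(s,TH,.191,h),c).round(0), proj('wrist',door(s,TH,.203,h),c).round(0))
print([proj('wrist',door(p,TH,.169,h),c).round(0).tolist() for p in((0,-.033),(0,-.187),(.114,-.033),(.114,-.187))], proj('wrist',door((0,-.26),TH,.219,h),c).round(1))
```

```text
(0.029, -0.07300000000000001) [398. 137.] [401. 137.]
(0.029, -0.147) [318. 136.] [318. 137.]
(0.085, -0.07300000000000001) [394. 195.] [397. 198.]
(0.085, -0.147) [318. 195.] [318. 198.]
[[436.0, 105.0], [277.0, 105.0], [426.0, 217.0], [281.0, 217.0]] [180.7 102.2]
```

View pics/c4.png

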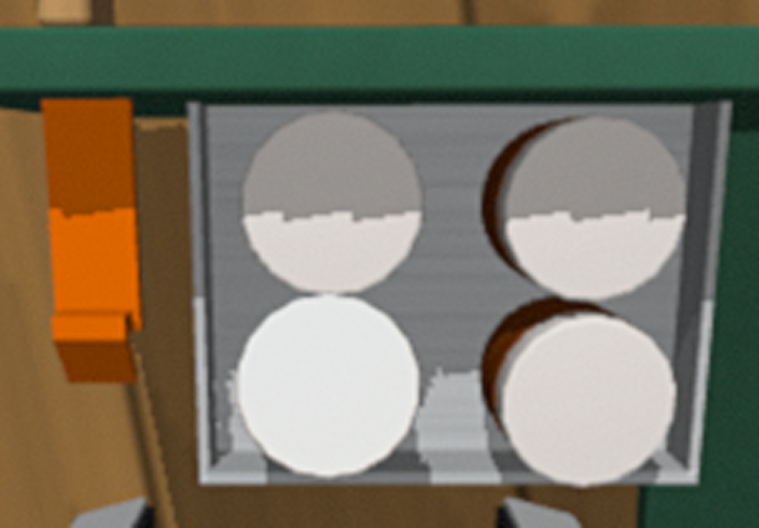

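Jar 4's cap at crop (328,385) is brighter, larger and shifted towards the door. It is tilted with its bottom edge on the lip. I will take it back to a free spot on the bench, let it settle upright, and re-place it about 2 mm further in.

Run:
```python
from place import *
import place
h=load();A=h[2]-TH+np.pi/2
p=np.array([0.53021955,0.13489278,.33]); d=rot(h[2]-TH)@[-.003,0]; p[:2]+=d
robot.gripper_to(.066); robot.move_ptp(p,down(A))
p[2]=.205; print(robot.move_linear(p,threshold=6),robot.get_state()['ee_pos'][2])
robot.gripper_to(.03); s=robot.get_state();print(s['opening'],s['grasp_force'])
p[2]=.33; robot.move_linear(p,velocity=.1)
b=np.array([.47,-.27,.30]); robot.move_ptp(b,down(A))
b[2]=.075; robot.move_linear(b)
b[2]=.035; print(robot.move_linear(b,velocity=.03,threshold=3),robot.get_state()['ee_pos'][2],robot.get_state()['opening'])
robot.gripper_to(.075); b[2]=.2; robot.move_linear(b)
robot.move_ptp([.4,.0,.36],down(A))
J=jars();print(J,robot.get_state()['time']); save('side','s5.png')
a=cv2.imread('pics/s5.png')
u,v=proj('side',[.47,-.27,.03]).astype(int); print(u,v)
u2,v2=proj('side',door((.057,-.11),TH,.18,h)).astype(int)
f=lambda u,v:cv2.resize(a[max(v-45,0):max(v-45,0)+90,max(u-45,0):max(u-45,0)+90],(390,390),interpolation=cv2.INTER_CUBIC)
cv2.imwrite('pics/c5.png',np.hstack([f(u,v),f(u2,v2)]))
```

```text
False 0.20577974228803592
0.05138751973851276 30.00076711177826
True 0.05054187547615416 0.051524665759091405
[array([0.63367368, 0.19500743]), array([0.63005887, 0.13499207]), array([0.55192621, 0.2100487 ]), array([ 0.46777789, -0.27931018])] 85.7583
381 190
```

View pics/c5.png

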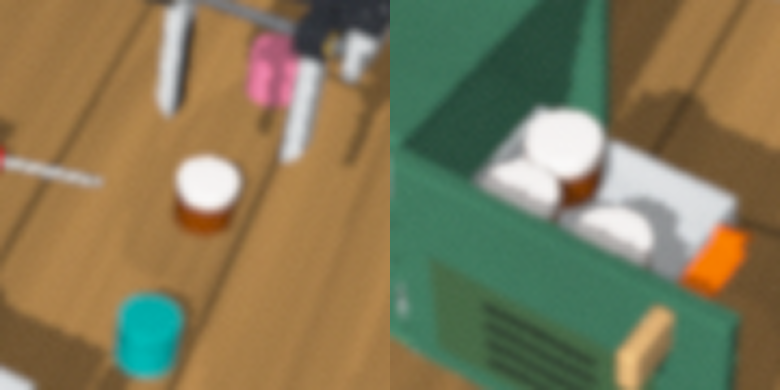

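Left: the jar is upright on the bench. Right: the other three stand upright in the rack. Now I compute their positions in the door frame and re-place the fourth.

Run:
```python
from place import *
import place
h=load();c=cam('top')
J=jars()
for p in J:
    if p[1]>0:
        w=ray('top',*proj('top',[*p,.046],c),.191,c)[:2]; print('rack',rot(h[2]-TH).T@(w-np.array(h[:2])))
place.SL[3]=(.0838,-.147)
j=[p for p in J if p[1]<-.05]; assert len(j)==1
one(j[0],3)
for p in jars(): print(p)
c=cam('wrist'); im=save('wrist','w6.png')
m=cv2.inRange(cv2.cvtColor(im,cv2.COLOR_RGB2HSV),(0,0,120),(179,40,255))
K,t=cam('wrist')[0],0
for s in place.SL: print(proj('wrist',door(s,TH,.191,h),c).round(0))
cv2.imwrite('pics/c6.png',cv2.resize(im[75:235,220:450,::-1],None,fx=3.3,fy=3.3,interpolation=cv2.INTER_CUBIC))
```

```text
rack [ 0.03409499 -0.07308941]
rack [ 0.08777058 -0.06793224]
rack [ 0.03185881 -0.14732249]
held 0.05106538328460688 30.002553462982178 94.6667
down True [0.53078654 0.1361932  0.19081863] 0.05139074270295336 98.8667
[397. 138.]
[318. 138.]
[394. 197.]
[318. 195.]
```

Run:
```python
from place import *
h=load();a=h[2];c=cam('top')
robot.gripper_to(0)
q=(-.045,-.178)
robot.move_ptp(door(q,TH,.33,h),down(a-TH+np.pi/2))
for p in jars(): 
    w=ray('top',*proj('top',[*p,.046],c),.191,c)[:2]; print('rack',rot(a-TH).T@(w-np.array(h[:2])))
print(robot.move_linear(door(q,TH,.20,h),threshold=8))
q=(-.026,-.178)
robot.move_linear(door(q,TH,.20,h),velocity=.05)
for th in np.arange(1.5,.05,-.1):
    robot.move_linear(door(q,th,.20,h),velocity=.1,frame=down(a-th+np.pi/2))
    f=robot.get_state()['force']; F=np.linalg.norm(f)
    if F>8: print(round(th,2),f.round(1))
    if F>35: print('stop');break
print(robot.get_state()['time'])
```

```text
rack [ 0.03203983 -0.07229708]
rack [ 0.08791729 -0.0678559 ]
False
0.3 [-7.5  3.2  1.9]
108.425
```

Run:
```python
from place import *
h=load();a=h[2]
for th,x in ((.05,-.026),(0,-.026),(0,-.022),(0,-.018),(0,-.014),(0,-.010)):
    hit=robot.move_linear(door((x,-.178),th,.20,h),velocity=.05,frame=down(a-th+np.pi/2),threshold=25)
    s=robot.get_state(); f=s['force']; n=rot(a).T@f[:2]; e=rot(a).T@(s['ee_pos'][:2]-np.array(h[:2]))
    print(th,x,hit,n.round(1),e.round(4),s['time'])
    if hit or abs(n[0])>22: break
robot.pause(.3)
p=door((-.07,-.178),0,.20,h); robot.move_linear(p,velocity=.1); p[2]=.33; robot.move_linear(p,velocity=.2)
robot.move_ptp([.40,.25,.36],down(0))
save('top','t7.png');save('side','s7.png')
A=cv2.imread('pics/t7.png')[75:255,225:325];B=cv2.imread('pics/s7.png')[130:290,190:400];C=cv2.imread('pics/w6.png')[75:235,220:450]
print(jars())
r=lambda m,H:cv2.resize(m,(int(m.shape[1]*H/m.shape[0]),H),interpolation=cv2.INTER_CUBIC)
D=np.hstack([r(C,270),r(B,270)]);E=r(A,330);O=np.zeros((600,max(D.shape[1],E.shape[1]),3),np.uint8);O[:270,:D.shape[1]]=D;O[270:,:E.shape[1]]=E
T=r(cv2.imread('pics/t7.png'),330)[:,:O.shape[1]-E.shape[1]];O[270:,E.shape[1]:E.shape[1]+T.shape[1]]=T
cv2.imwrite('pics/f.png',O);print(O.shape)
```

```text
0.05 -0.026 False [-0.3 -0.3] [-0.0353 -0.1761] 108.7583
0 -0.026 False [0.4 0.4] [-0.0263 -0.1778] 109.0917
0 -0.022 False [-27.7  -3.6] [-0.0249 -0.1776] 109.3417
[]
(600, 742, 3)
```

View pics/f.png

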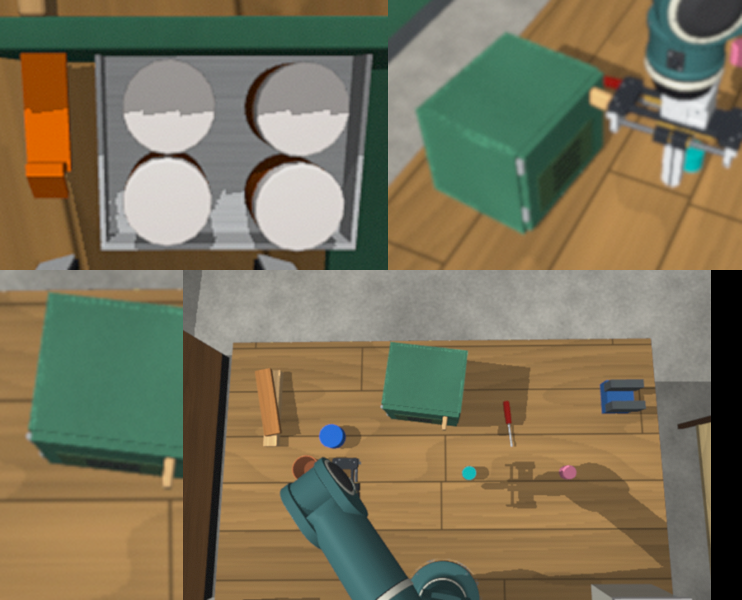

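All four jars stood upright in the rack before closing. The door is shut flush against its hard stop, with the hook's ramp passed at about 0.3 rad. The pot, screwdriver and roll have not moved.

```bash
python3 -c "
from rig import robot
print(robot.sign_off())"
```

```text
the job is handed in; nothing more can be done
None
```

The job is handed in: all four amber jars went upright into the door rack, though one tilted on its first placing and had to be redone. The door is shut against its stop, and the latch was judged from the push forces rather than tested by pulling.

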